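Load the wire feeder and hold its gate at the pointer

ROBOT

A 6-joint arm with a two-finger parallel gripper is mounted at the origin on a cart in front of the work surface, level with it; the furniture and walls round the work are solid. World frame = base frame: x ahead of the robot, y to its left, z up, the work surface at z = 0. Lengths are in m, angles in rad, forces in N, time in s.
With the tool pointing down it reaches from about 0.35 to 0.975 m from the base axis. Payload 4.9 kg.
Tool frame: the origin (TCP) lies between the finger pads, 19 mm behind the fingertips; this is the grasp point; z points along the fingers, y is the line along which they close (so a half turn about z gives the same grasp; the last joint's range is limited). The gripper opens to 85 mm and grips with 20 to 120 N. Pads are 22 mm wide; open, the fingers measure 114 mm over their backs; the gripper's body (76 mm by 85 mm) begins 54 mm behind the grasp point. The pads swing forward as they close: fully open they stand 13 mm farther back than shut.
Start: joints at [1.043, 0.053, 1.613, -0, 1.476, -0.119], TCP at [0.248, 0.573, 0.25] pointing down, gripper open.
Joint ranges: [-3.01, 3.01], [-1.01, 2.22], [0.06, 2.58], [-1.02, 4.17], [0.09, 2.62], [-3.14, 3.14]. Speed limits (rad/s): [2.57, 2.57, 3.14, 3.14, 3.14, 3.14].

INTERFACE

Orientations are given as a unit quaternion [w, x, y, z].
In Python, from plant import * gives the robot as it stands. The module is installed in compiled form; this text tells all that it offers.
- The arm moves only by the tool play_rows, never from a script. Its arguments are lists of equal length, an entry for each row: "linear": the shift along the world's x, y, z in m, a list of three; "turn": the turn about the world's z in degrees. A call has 1 to 8 rows; each row shifts and turns the commanded pose from where the row before left it; what a row does not reach is not made up. A row lasts 1/8 s, in which the tool goes at most 62.5 mm and 10.7 degrees, less where a joint would pass 70% of its speed; a pose out of reach is approached as far as the arm can. A call is refused whole if a number of a shift passes 0.0625 or a number of a turn 10.7, either way. A call with a gripper value outside its range is refused whole. "hand" is the finger opening in m, from 0 to 0.0854, set as the call begins (left out, the last holds). The fingers move at their own pace and stop on an object; the grip force is fixed at half the most. Time passes only in rows, so rows that do not move let the fingers close. It gives the time, the measured TCP pose, the force, the opening and the grip force at its end, in the units of the state.
- state(): the state, without advancing time (a new reading comes with each control period).
- grab_frame(name): name is "side" or "top" or "wrist"; returns the picture (480x640x3 uint8, red, green, blue); there is no depth.
- camera_info(name): a dict with "camera_matrix" (3x3 intrinsics, pixels), "distortion" ([k1, k2, p1, p2, k3] as OpenCV has them; the pictures are not rectified), "origin" and "attitude" of the camera in the world; the wrist camera has in their place "mount" (4x4, takes a point from camera to tool coordinates, whose origin is the TCP and whose axes are the flange's). Camera axes: x right, y down, z forward; pixel columns grow to the right and rows downward; lengths in m; the calibration is good to about 2 mm. A picture is of the moment at which its call begins: read the wrist's pose just before it. camera_info takes no time and is no camera call.
- job_done(): hands the job in; it is judged then, once.
Trained networks look in the newest picture that a camera, given by its name, has taken for a name from the list of things; names that differ only in an ending like _2 or _b are one class to them, and where a whole thing is asked for, a point or a joint stands for the part that bears it (a point fixed in the world has none). Each returns a list of dicts, best first, with "p" (0 to 1); they miss things now and then, are a little off and sometimes report something else, mostly with a low value. They report only what shows in the picture. A call takes as long as a camera call. They do not tell look-alikes from the thing itself.
- trace(camera, thing): "region" (480x640 bool, what is visible of it) and "location" ([column, row] in pixels, amid what is visible of it).
The state is a dict: "time": time; "joint_pos": joint angles; "joint_vel": joint speeds; "joint_efforts": joint torques, N m; "tool_pos": TCP position; "tool_rot": TCP orientation; "contact_force": force on the tool from outside, world axes, zero at the start; "ft_torque": the same for the moment, N m; "gripper_width": opening from 0.0 (shut) to 1.0 (fully open); "grasp_force": force on a finger pad.
Only numpy, scipy, OpenCV 4.12 (cv2) and the standard library are available. Lean on these libraries where they do the work, as an engineer would, in place of code of your own. Each camera call takes 0.05 s, during which the arm holds its last target. There are 200 camera calls.

TASK

Load the orange solder reel onto the feeder's upright spindle so that it sits fully down, and let go of it. Then take the feeder's hinged gate by its black bar, swing it up until the gate's yellow stripe lines up with the red pointer, and finish while holding the gate still there so that I can thread the wire (it falls shut if let go). Do not shift the red pointer or knock the two jars.

Things in the scene. Friction and masses are not known exactly. Their poses are not given: they have to be found in the camera images.
- reel: Loose reel of solder wire standing upright on the bench: orange flanges 54 mm in diameter (each 6 mm thick, at bottom and top) and a grey winding 46 mm in diameter between them; 48 mm high, with a 16 mm hole right through along its axis; about 0.2 kg. Origin at the centre of its underside, z up along the hole. Take it from above across the upper flange.
- spindle_seat (a point): Centre of the top of the feeder's black seat disc (48 mm wide, 20 mm above the bench) where the reel's underside rests. A steel spindle, 12 mm in diameter, stands on it along z, its tapered tip 64 mm above. Axes are the feeder's: x along the hinge line, away from the robot, y left, z up. It is 100 mm to +y of the hinge line. The feeder's grey base, 100 x 230 x 12 mm, is fixed.
- gate_hinge (a point): Point on the gate's hinge line, 50 mm above the bench, midway along the gate's width; the hinge line runs along this point's x. Axes are the feeder's. Closed, the gate lies level from here towards -y.
- gate: The whole hinged gate, clear panel in an aluminium frame 90 mm wide with the black bar at its free edge. Origin on the hinge line, at gate_hinge; x along the hinge, y from the bar towards the hinge and beyond.
- gate_bar (a point): Black round bar at the gate's free edge, 12 mm in diameter, parallel to the hinge line and 150 mm from it. Origin at its middle; x along it, y towards the hinge. 78 mm are free between the side arms; 45 mm of gap to the clear panel. Closed, it is 50 mm above the bare bench. It may turn between the fingers, so the tool can stay vertical. The yellow stripe is on the gate's edge nearest the robot.
- gate_angle (a joint): Angle of the hinged gate: 0 closed (level), grows as the bar swings up and over towards the spindle side, stop at 1.4 rad. Moves freely and falls shut when released; about 0.23 kg, some 1 to 2 N at the bar holds it.
- pointer (a joint): Angle of the red pointer on the white scale on the feeder's side towards the robot, measured as the gate's angle: the gate is at the mark when both read the same. Set somewhere from 0.5 to 1.0 rad; a stiff pivot keeps it there.
- pointer_tip (a point): Tip of the red pointer, 88 mm from the hinge line, 61 mm to the robot's side of gate_hinge; y points from the tip back to the hinge line.
- flux_jar: Bystander: amber jar with a black lid, 42 mm in diameter, 65 mm high, loose. Origin at the centre of its underside.
- thinner_jar: Bystander: white jar with a ribbed white lid, 38 mm in diameter, 71 mm high, loose. Origin at the centre of its underside.
Not all that is in view belongs to the job. There is more than one size of the reel; the job needs the middle-sized.

How it is judged:
On the way, in this order (a step that is already met when the one before it is completed fails the run):
1. the reel sits fully down on the spindle and is released (horizontal distance between reel and spindle_seat below 0.006 m and z of reel in the frame of spindle_seat below 0.003 m and angle between reel's own z axis and vertical below 0.06 rad and contact force between the fingers and reel below 0.1 N), for 0.2 s.
2. the gate is held by its bar at the pointer (angle between the y axis of gate_bar and the y axis of pointer_tip, either way round below 0.08 rad and contact force between the fingers and gate above 0.5 N and distance between the grasp point and gate_bar below 0.035 m), for 0.2 s.
At the end, for the whole second after the job is handed in: Reel on the seat disc, released: within 6 mm of the spindle axis, 3 mm of the disc, upright to 0.06 rad. Gate within 0.08 rad of the pointer, slower than 0.15 rad/s, fingers on it with over 0.5 N and the TCP within 35 mm of its bar, reel not touching it (all of step 1 and all of step 2 and contact force between reel and gate below 0.1 N and velocity of joint gate_angle between -0.15 and 0.15 rad/s); the arm keeps its last pose, push and grip.
It fails at once if the red pointer is shifted (distance of pointer_tip from where it was at the start of the episode above 0.006 m).
It fails at once if a jar is knocked (distance of any of flux_jar, thinner_jar from where it was at the start of the episode above 0.02 m or angle between any of flux_jar, thinner_jar's own z axis and vertical above 0.4 rad).
It also fails if it takes over 54 s, if anything falls off the work surface, if the arm or the gripper's body presses on something with over 40 N, if the wrist force passes 120 N, or if a joint passes its speed limit or range.

## Working session

There is one attempt and no reset: what is moved stays moved. The work goes in short steps, Python scripts to look and compute and a tool call to move; the robot and the scene stay as the last step left them, time stands still between calls to the robot, and variables do not carry over. Pictures are saved under pics/ and viewed, at most 10 in all, crops included, and the job is handed in when it is done.

Besides the shell and the picture viewer there is one more tool, called after "Emit:" by a JSON object that holds its "fn" and its "kwargs". play_rows: Moves the arm, as the interface text tells. Its arguments: {"type":"object","properties":{"linear":{"type":"array","items":{"type":"array","items":{"type":"number"}}},"turn":{"type":"array","items":{"type":"number"}},"hand":{"type":"number"}},"required":["linear","turn"]}

```bash
mkdir -p pics
cat > h.py <<'E'
from plant import *
import numpy as np, cv2
from scipy.spatial.transform import Rotation as R
def rot(a):
    a=np.array(a,float)
    return a if a.shape==(3,3) else R.from_quat(a[[1,2,3,0]]).as_matrix()
def cam(n):
    c=camera_info(n); K=np.array(c["camera_matrix"]);D=np.array(c["distortion"],float)
    if "mount" in c:
        s=state(); T=np.eye(4);T[:3,:3]=rot(s["tool_rot"]);T[:3,3]=s["tool_pos"]
        T=T@np.array(c["mount"]); return K,D,T[:3,3],T[:3,:3]
    return K,D,np.array(c["origin"]),rot(c["attitude"])
def onz(C,px,z):
    K,D,o,A=C
    u=cv2.undistortPoints(np.array(px,float).reshape(-1,1,2),K,D).reshape(-1,2)
    d=np.c_[u,np.ones(len(u))]@A.T
    return o+d*((z-o[2])/d[:,2])[:,None]
def proj(C,P):
    K,D,o,A=C
    return cv2.projectPoints((np.atleast_2d(P)-o)@A,np.zeros(3),np.zeros(3),K,D)[0].reshape(-1,2)
def save(n,img): cv2.imwrite("pics/"+n,img[:,:,::-1])
E
python3 - <<'E'
from h import *
np.set_printoptions(precision=3,suppress=True)
for n in("side","top"):
    C=cam(n); print(n,C[2],C[3].tolist(),C[0][0,0])
    save(n+"0.png",grab_frame(n))
    for t in("reel","gate","gate_bar","pointer","flux_jar","thinner_jar"):
        for r in trace(n,t)[:4]:
            v,u=np.where(r["region"])
            print(t,round(r["p"],2),np.round(r["location"]),(u.min(),u.max(),v.min(),v.max()),onz(C,r["location"],.05)[0])
s=state();print(s["tool_rot"],s["time"]); print(camera_info("wrist")["mount"])
E
```

```text
side [0.608 1.039 0.708] [[-0.9995726862884684, 0.000819997498382876, -0.029219384493139863], [0.023999638549171597, 0.5936726651735371, -0.8043486706492766], [0.01668718596901267, -0.8047062160999205, -0.5934386603471193]] 461.72927484402703
reel 0.89 [422. 327.] (np.int64(408), np.int64(449), np.int64(299), np.int64(350)) [0.391 0.434 0.05 ]
reel 0.86 [373. 311.] (np.int64(358), np.int64(385), np.int64(295), np.int64(329)) [0.482 0.39  0.05 ]
reel 0.62 [386. 348.] (np.int64(376), np.int64(394), np.int64(336), np.int64(360)) [0.469 0.483 0.05 ]
reel 0.55 [321. 199.] (np.int64(304), np.int64(338), np.int64(181), np.int64(213)) [ 0.577 -0.038  0.05 ]
gate 0.83 [319. 199.] (np.int64(304), np.int64(338), np.int64(180), np.int64(214)) [ 0.58  -0.037  0.05 ]
gate_bar 0.64 [319. 198.] (np.int64(304), np.int64(338), np.int64(181), np.int64(213)) [ 0.582 -0.039  0.05 ]
pointer 0.35 [321. 198.] (np.int64(304), np.int64(338), np.int64(180), np.int64(214)) [ 0.576 -0.039  0.05 ]
flux_jar 0.82 [312. 354.] (np.int64(301), np.int64(323), np.int64(337), np.int64(375)) [0.603 0.495 0.05 ]
top [0.349
[... 540 characters left out ...]
05 ]
gate_bar 0.84 [420. 232.] (np.int64(393), np.int64(464), np.int64(214), np.int64(254)) [ 0.578 -0.028  0.05 ]
pointer 0.4 [420. 230.] (np.int64(394), np.int64(464), np.int64(214), np.int64(254)) [ 0.583 -0.03   0.05 ]
pointer 0.19 [251. 277.] (np.int64(239), np.int64(264), np.int64(266), np.int64(290)) [0.481 0.367 0.05 ]
flux_jar 0.73 [202. 228.] (np.int64(191), np.int64(213), np.int64(218), np.int64(238)) [0.599 0.483 0.05 ]
thinner_jar 0.51 [366. 173.] (np.int64(358), np.int64(375), np.int64(163), np.int64(186)) [0.724 0.092 0.05 ]
[0.    0.203 0.979 0.   ] 0.7
[[ 0.001 -0.958 -0.287  0.074]
 [ 1.     0.001  0.     0.   ]
 [-0.    -0.287  0.958 -0.123]
 [ 0.     0.     0.     1.   ]]
```

```bash
ls pics
```

```text
side0.png
top0.png
```

View pics/top0.png

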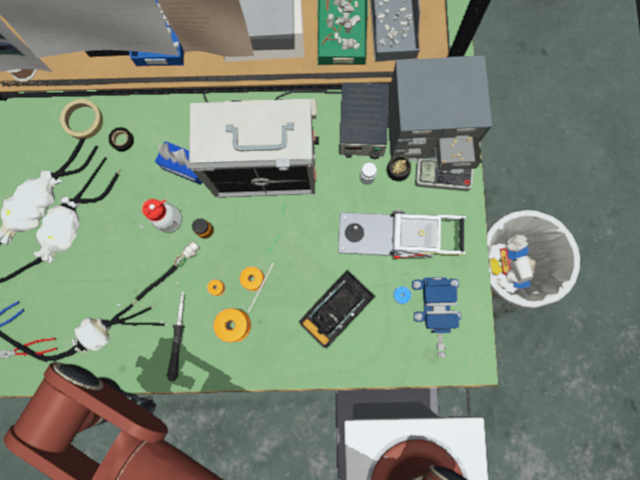

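View pics/side0.png

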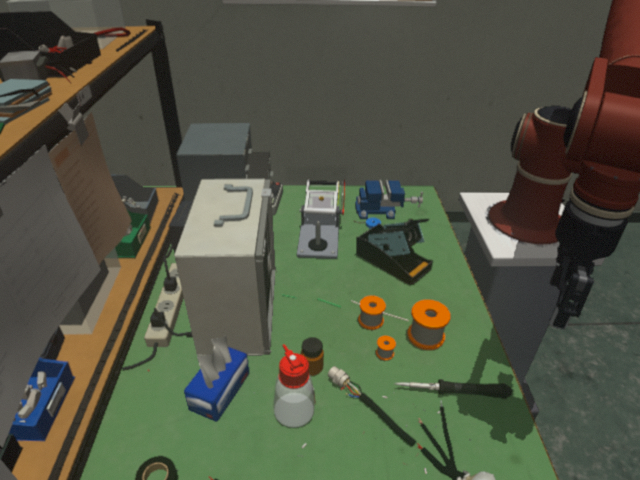

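The top view shows the middle reel at (251,278), with the large one at (232,324) and the small one at (216,286). The spindle is at (354,233) and the gate spans columns 393–464. The side view agrees with this. Next I move above the reel for a wrist look.

Emit:
{"fn": "play_rows", "kwargs": {"linear": [[0.039,-0.034,-0.013],[0.039,-0.034,-0.013],[0.039,-0.034,-0.013],[0.039,-0.034,-0.013],[0.039,-0.034,-0.013],[0.037,-0.034,-0.013],[0,0,0],[0,0,0]], "turn": [4,4,4,4,4,3.4,0,0], "hand": 0.07}}

```text
time: 1.7
tool_pos: [0.4803, 0.3697, 0.1722]
tool_rot: [-0.0, 0.001, 1.0, 0.0]
contact_force: [-0.8, 0.7, -0.1]
gripper_width: 0.819
grasp_force: 0.0
```

Run:
```python
from h import *
np.set_printoptions(precision=4,suppress=True)
s=state();print(s["time"],s["tool_pos"],s["tool_rot"],s["gripper_width"])
C=cam("wrist"); img=grab_frame("wrist"); 
for r in trace("wrist","reel"):
    v,u=np.where(r["region"]); print(round(r["p"],2),r["location"],u.min(),u.max(),v.min(),v.max())
# orange top flange: mask
hsv=cv2.cvtColor(img,cv2.COLOR_RGB2HSV)
m=((hsv[...,0]>5)&(hsv[...,0]<20)&(hsv[...,1]>180)&(hsv[...,2]>90)).astype(np.uint8)
cs,_=cv2.findContours(m,cv2.RETR_EXTERNAL,cv2.CHAIN_APPROX_NONE)
for c in cs:
    if cv2.contourArea(c)<800: continue
    P=onz(C,c.reshape(-1,2),.048)[:,:2].astype(np.float32)
    (x,y),rad=cv2.minEnclosingCircle(P); print("orange",cv2.boundingRect(c),x,y,rad)
save("w1.png",img)
```

```text
1.7 [0.4803 0.3697 0.1722] [-0.0001  0.0005  1.      0.0002] 0.8188917492166253
0.98 [424.9, 208.3] 398 449 187 234
0.73 [389.2, 85.6] 328 448 20 148
orange (287, 199, 67, 73) 0.47500622272491455 0.3695319592952728 0.029402369633316994
orange (398, 188, 52, 47) 0.45536085963249207 0.4471591114997864 0.02024495229125023
orange (329, 20, 120, 128) 0.3702872693538666 0.4149615466594696 0.042128004133701324
```

View pics/w1.png

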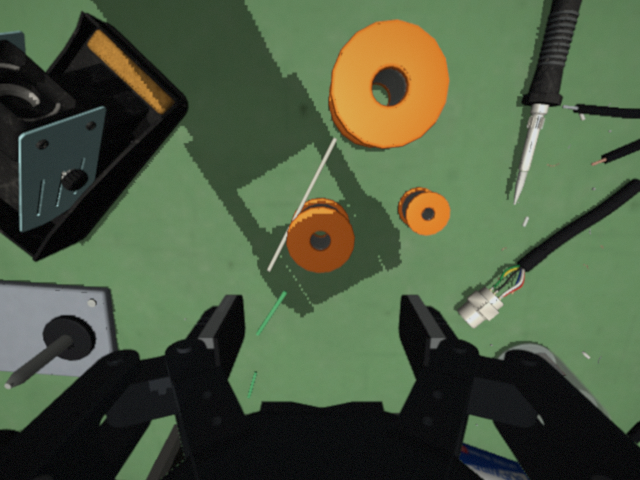

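The middle reel's top is centred at about (320,239) with its hole at (320,240). The small reel is at (425,213). The feeder's seat disc is at about (69,338) and its spindle tip at (10,384).

Run:
```python
from h import *
np.set_printoptions(precision=4,suppress=True)
C=cam("wrist")
print("reel",onz(C,[[320.5,239],[320,240],[287,239],[354,239]],.048))
print("small",onz(C,[425,213],.03)); print("seat",onz(C,[69,338],.02),"tip",onz(C,[10,384],.083))
C=cam("top"); print("top reel",onz(C,[251.5,278.5],.048),"seat",onz(C,[354,233],.02))
```

```text
reel [[0.477  0.3704 0.048 ]
 [0.4778 0.37   0.048 ]
 [0.4771 0.3445 0.048 ]
 [0.477  0.3963 0.048 ]]
small [[0.46   0.4552 0.03  ]]
seat [[0.5839 0.1301 0.02  ]] tip [[0.5849 0.1286 0.083 ]]
top reel [[0.4782 0.3668 0.048 ]] seat [[0.585  0.1247 0.02  ]]
```

Emit:
{"fn": "play_rows", "kwargs": {"linear": [[-0.003,0,-0.04],[0,0,-0.04],[0,0,-0.03],[0,0,-0.022],[0,0,0]], "turn": [0,0,0,0,0]}}

```text
time: 2.42
tool_pos: [0.4753, 0.3697, 0.0383]
tool_rot: [-0.002, -0.001, 1.0, -0.001]
contact_force: [0.5, -0.2, -0.6]
gripper_width: 0.819
grasp_force: 0.0
```

Emit:
{"fn": "play_rows", "kwargs": {"linear": [[0,0,0],[0,0,0],[0,0,0],[0,0,0],[0,0,0],[0,0,0]], "turn": [0,0,0,0,0,0], "hand": 0.03}}

```text
time: 3.18
tool_pos: [0.4784, 0.3705, 0.042]
tool_rot: [0.001, 0.0, 1.0, 0.001]
contact_force: [-1.4, 0.7, 6.8]
gripper_width: 0.596
grasp_force: 63.4
```

Emit:
{"fn": "play_rows", "kwargs": {"linear": [[0,0,0.04],[0,0,0.05],[0.01,-0.02,0.04],[0.024,-0.055,0],[0.024,-0.055,0],[0.02,-0.04,0],[0,0,0],[0,0,0]], "turn": [0,0,0,0,0,0,0,0]}}

```text
time: 4.18
tool_pos: [0.5548, 0.1994, 0.1691]
tool_rot: [-0.001, 0.0, 1.0, 0.0]
contact_force: [-0.2, 0.6, -2.3]
gripper_width: 0.593
grasp_force: 64.0
```

Run:
```python
from h import *
np.set_printoptions(precision=4,suppress=True)
s=state();print(s["time"],s["tool_pos"],s["tool_rot"],s["gripper_width"],s["grasp_force"])
img=grab_frame("wrist")
for t in("gate","gate_bar","pointer","pointer_tip","spindle_seat"):
    for r in trace("wrist",t)[:2]:
        v,u=np.where(r["region"]); print(t,round(r["p"],2),r["location"],u.min(),u.max(),v.min(),v.max())
save("w2.png",img)
```

```text
4.175 [0.5548 0.1994 0.1691] [-0.0009  0.0005  1.      0.    ] 0.5928919264670724 64.00940720108338
gate 0.9 [57.2, 272.7] 0 118 210 324
gate_bar 0.71 [57.5, 273.4] 0 117 210 323
pointer 0.62 [65.9, 199.9] 0 103 194 205
pointer_tip 0.6 [75.8, 198.5] 0 103 194 205
spindle_seat 0.74 [119.9, 258.5] 0 282 194 338
```

View pics/w2.png

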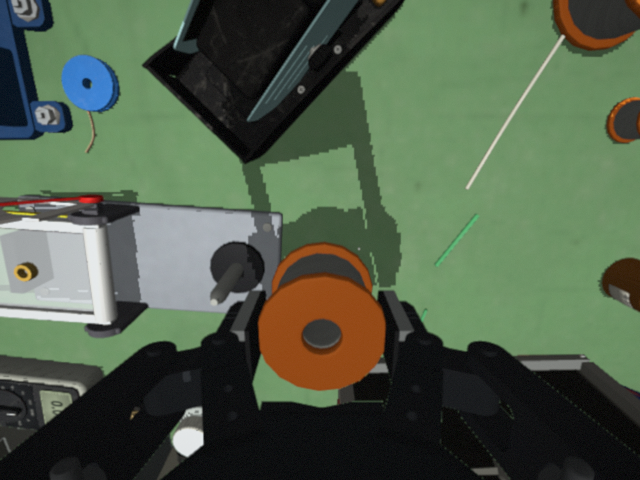

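The reel is held, with its top centred at about (322,330). The spindle seat is at (237,266) and the tip at (218,299). The gate lies to the left with the red pointer near (40,201).

Run:
```python
from h import *
np.set_printoptions(precision=4,suppress=True)
C=cam("wrist"); zt=.1691-.042+.048
print("reel",onz(C,[[322,331],[322,333],[259,330],[386,330]],zt))
print("seat",onz(C,[[237,266],[237,267]],.02),"tip",onz(C,[[218,299],[217,301]],.084))
print("base edge",onz(C,[[140,205],[282,214]],.012))
# refine seat by dark blob
img=cv2.imread("pics/w2.png",0); m=(img<60).astype(np.uint8); m[:, :205]=0; m[:,266:]=0; m[:235]=0; m[286:]=0
cs,_=cv2.findContours(m,cv2.RETR_EXTERNAL,cv2.CHAIN_APPROX_NONE); c=max(cs,key=cv2.contourArea)
P=onz(C,c.reshape(-1,2),.02)[:,:2].astype(np.float32); print(cv2.boundingRect(c),cv2.minEnclosingCircle(P))
```

```text
reel [[0.5533 0.2011 0.1751]
 [0.5542 0.2011 0.1751]
 [0.5529 0.1758 0.1751]
 [0.5528 0.2268 0.1751]]
seat [[0.584  0.1271 0.02  ]
 [0.585  0.1271 0.02  ]] tip [[0.5843 0.1295 0.084 ]
 [0.5858 0.1287 0.084 ]]
base edge [[0.5317 0.0456 0.012 ]
 [0.5394 0.167  0.012 ]]
(211, 242, 54, 44) ((0.5846359729766846, 0.1273040920495987), 0.02403287962079048)
```

Emit:
{"fn": "play_rows", "kwargs": {"linear": [[0.038,-0.036,0],[0.037,-0.037,0],[0,0,-0.03],[0,0,-0.03],[0,0,0],[0,0,0]], "turn": [0,0,0,0,0,0]}}

```text
time: 5.22
tool_pos: [0.631, 0.127, 0.1112]
tool_rot: [0.001, -0.0, 1.0, 0.0]
contact_force: [0.1, 0.3, -2.0]
gripper_width: 0.596
grasp_force: 64.1
```

Run:
```python
from h import *
s=state();print(s["time"],s["tool_pos"],s["tool_rot"],s["gripper_width"],s["grasp_force"])
save("w3.png",grab_frame("wrist"))
```

```text
5.225 [0.63100359 0.1269684  0.11120913] [ 7.92771485e-04 -1.43711406e-04  9.99999674e-01  6.19964191e-05] 0.5963973987731421 64.07132289838046
```

View pics/w3.png

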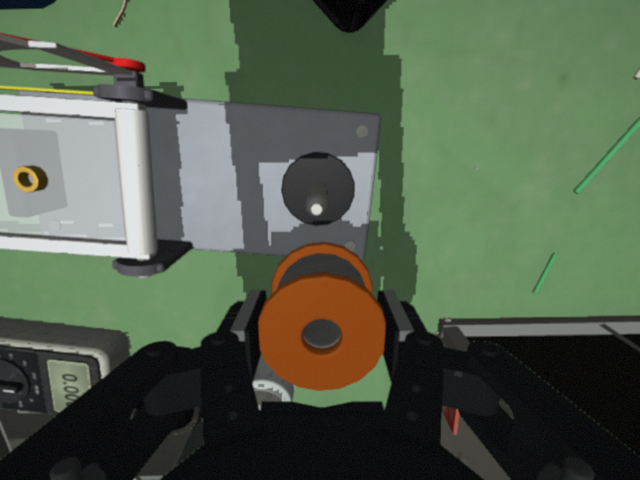

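The spindle tip is at (316,209) and the seat disc centre at about (318,188). The reel top is unchanged at (322,331).

Run:
```python
from h import *
np.set_printoptions(precision=4,suppress=True)
C=cam("wrist"); zt=.1112+.006
print("reel",onz(C,[[322,331]],zt),"tip",onz(C,[316,209],.084),"seat",onz(C,[318,188.5],.02))
img=cv2.imread("pics/w3.png")
hsv=cv2.cvtColor(img,cv2.COLOR_BGR2HSV); m=((hsv[...,0]<20)&(hsv[...,1]>150)&(hsv[...,2]>60)).astype(np.uint8); m[:240]=0;m[:,:255]=0;m[:,390:]=0
# model silhouette: project top & bottom flange circles, fit x,y of upright reel
from scipy.optimize import minimize
t=np.linspace(0,2*np.pi,100)
def poly(x,y):
    M=np.zeros(m.shape,np.uint8)
    for z0 in(0,.042):
        p=np.vstack([proj(C,np.c_[x+.027*np.cos(t),y+.027*np.sin(t),np.full(100,zt-.048+z0+d)]) for d in(0,.006)])
        cv2.fillConvexPoly(M,cv2.convexHull((p*16).astype(np.int32)),1,shift=4)
    return M
hole=np.vstack([proj(C,np.c_[x,y,z]) for x,y,z in[]]) if 0 else None
m=cv2.morphologyEx(m,cv2.MORPH_CLOSE,np.ones((25,25)))
def cost(q):
    M=cv2.morphologyEx(poly(*q),cv2.MORPH_CLOSE,np.ones((25,25)));return (M!=m).sum()
r=minimize(cost,[.63,.1285],method="Nelder-Mead",options=dict(initial_simplex=[[.63,.1285],[.635,.1285],[.63,.1325]])); print(r.x,r.fun,m.sum())
```

```text
reel [[0.6297 0.1277 0.1172]] tip [[0.5866 0.1249 0.084 ]] seat [[0.5857 0.1253 0.02  ]]
[0.6322 0.1275] 1129.0 14613
```

Emit:
{"fn": "play_rows", "kwargs": {"linear": [[0,0,0.03],[-0.022,-0.0013,0],[-0.0225,-0.0013,0],[0,0,0],[0,0,-0.02],[0,0,-0.006],[0,0,0]], "turn": [0,0,0,0,0,0,0]}}

```text
time: 6.15
tool_pos: [0.5854, 0.1238, 0.1123]
tool_rot: [-0.001, 0.0, 1.0, -0.0]
contact_force: [1.0, 0.8, -3.5]
gripper_width: 0.596
grasp_force: 64.1
```

Run:
```python
from h import *
s=state();print(s["time"],s["tool_pos"],s["contact_force"],s["ft_torque"])
save("w4.png",grab_frame("wrist")[220:420,200:440].repeat(2,0).repeat(2,1))
```

```text
6.15 [0.58536606 0.12378553 0.11225276] [ 0.97017838  0.83457762 -3.5413303 ] [-0.02600826 -0.02264953 -0.0316003 ]
```

View pics/w4.png

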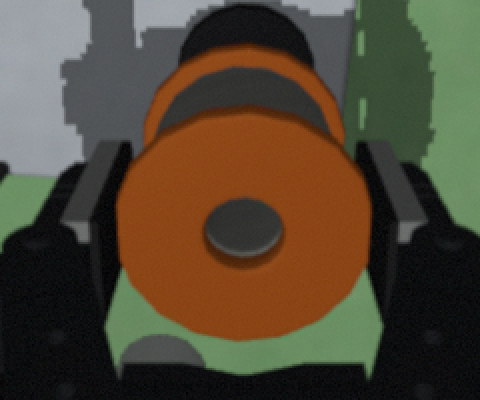

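There is no contact force with the reel's underside 14 mm below the tip height. Grey spindle shows in the hole at (243,227), so the reel is on the spindle. I continue down.

Emit:
{"fn": "play_rows", "kwargs": {"linear": [[0,0,-0.01],[0,0,-0.01],[0,0,-0.01],[0,0,0]], "turn": [0,0,0,0]}}

```text
time: 6.7
tool_pos: [0.5849, 0.1238, 0.0823]
tool_rot: [-0.001, 0.0, 1.0, -0.0]
contact_force: [0.4, -0.0, -2.7]
gripper_width: 0.601
grasp_force: 64.1
```

Emit:
{"fn": "play_rows", "kwargs": {"linear": [[0,0,-0.008],[0,0,-0.007],[0,0,-0.004],[0,0,0]], "turn": [0,0,0,0]}}

```text
time: 7.2
tool_pos: [0.5856, 0.1239, 0.0645]
tool_rot: [-0.0, 0.0, 1.0, -0.0]
contact_force: [-0.2, 0.3, -3.0]
gripper_width: 0.596
grasp_force: 64.1
```

Emit:
{"fn": "play_rows", "kwargs": {"linear": [[0,0,-0.002],[0,0,-0.002],[0,0,0]], "turn": [0,0,0]}}

```text
time: 7.58
tool_pos: [0.5863, 0.1239, 0.062]
tool_rot: [0.0, 0.0, 1.0, -0.0]
contact_force: [-2.5, -0.0, 3.7]
gripper_width: 0.596
grasp_force: 64.6
```

Force reversed to +3.7 N at the expected height, so the reel is seated. I release it and rise.

Emit:
{"fn": "play_rows", "kwargs": {"linear": [[0,0,0],[0,0,0],[0,0,0],[0,0,0]], "turn": [0,0,0,0], "hand": 0.072}}

```text
time: 8.07
tool_pos: [0.586, 0.1239, 0.061]
tool_rot: [0.0, 0.0, 1.0, -0.0]
contact_force: [-0.2, 0.1, -0.5]
gripper_width: 0.843
grasp_force: 0.0
```

Emit:
{"fn": "play_rows", "kwargs": {"linear": [[0,0,0.02],[0,0,0.05],[0,0,0.05],[0,-0.05,0.03],[0,-0.06,0],[0,-0.06,0],[0,0,0],[0,0,0]], "turn": [0,0,0,-1.8,-1.8,0,0,0]}}

```text
time: 9.07
tool_pos: [0.5861, -0.046, 0.2121]
tool_rot: [0.001, 0.032, 0.999, 0.0]
contact_force: [0.2, 0.4, -0.4]
gripper_width: 0.845
grasp_force: 0.0
```

Run:
```python
from h import *
s=state();print(s["time"],s["tool_pos"],s["tool_rot"],s["gripper_width"])
img=grab_frame("wrist")
for t in("gate","gate_bar","pointer","reel"):
    for r in trace("wrist",t)[:1]:
        v,u=np.where(r["region"]); print(t,round(r["p"],2),r["location"],u.min(),u.max(),v.min(),v.max())
save("w5.png",img)
```

```text
9.075 [ 0.58612144 -0.04600852  0.21209776] [6.33713936e-04 3.18988591e-02 9.99490889e-01 1.56830818e-04] 0.8451015177641658
gate 0.68 [336.3, 212.3] 217 414 161 266
gate_bar 0.85 [338.2, 213.3] 216 415 160 266
pointer 0.49 [390.4, 146.0] 352 417 143 149
reel 0.96 [512.4, 215.9] 469 557 185 254
```

View pics/w5.png

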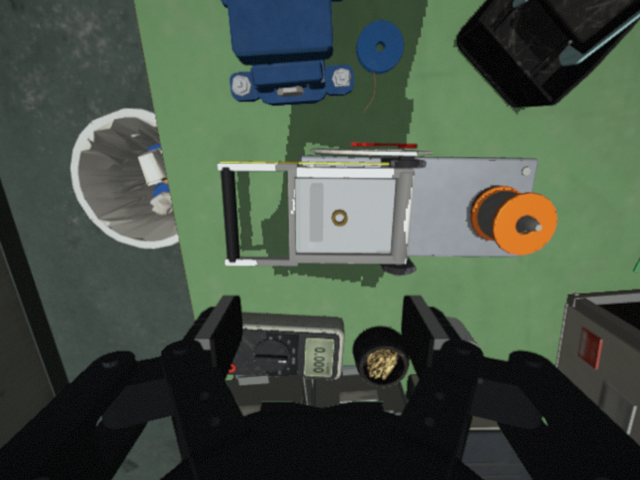

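The reel sits on the spindle at (512,220). The gate's bar runs from (227,170) to (234,262), and the red pointer runs from its tip at about (352,145) to the hinge at (417,146).

```bash
cat > ang.py <<'E'
from h import *
from scipy.optimize import brentq
np.set_printoptions(precision=4,suppress=True)
seat=np.array([.586,.1247,.02])
def feeder(yaw):
    x=np.array([np.cos(yaw),np.sin(yaw),0]);y=np.array([-x[1],x[0],0]);return x,y
def red(img,box):
    h=cv2.cvtColor(img,cv2.COLOR_RGB2HSV);m=((h[...,0]<8)|(h[...,0]>172))&(h[...,1]>150)&(h[...,2]>70)
    k=np.zeros_like(m);a,b,c,d=box;k[c:d,a:b]=m[c:d,a:b];return k
E
python3 - <<'E'
from ang import *
C=cam("wrist"); img=cv2.imread("pics/w5.png")[:,:,::-1].copy()
b=onz(C,[[227,170],[234,262],[230.5,216]],.05); print("bar",b); d=b[1]-b[0]; yaw=np.arctan2(d[1],d[0]); print("yaw",np.degrees(yaw))
e=onz(C,[[430,157],[535,159],[415,252],[530,256]],.012); print("base",e,np.degrees(np.arctan2(-(e[1]-e[0])[0],(e[1]-e[0])[1])),np.degrees(np.arctan2(-(e[3]-e[2])[0],(e[3]-e[2])[1])))
m=red(img,(330,440,130,165)); v,u=np.where(m); print("red",u.min(),u.max(),v.min(),v.max())
for col in range(u.min(),u.max()+1,6): print(col,v[u==col].mean(),end="; ")
print()
yaw=np.radians(-3.6); x,y=feeder(yaw); H=seat-.1*y; H[2]=.05; print("hinge",H,"bar pred",H-.15*y)
def tip(t): return H-.061*x-.088*np.cos(t)*y+np.array([0,0,.088*np.sin(t)])
for t in np.arange(.4,1.11,.1): print(round(t,1),proj(C,tip(t)),proj(cam("top"),tip(t)),proj(cam("side"),tip(t)))
top=grab_frame("top"); 
m=red(top,(385,440,240,275)); v,u=np.where(m); print("top red",[(a,b) for a,b in zip(u,v)])
sd=grab_frame("side"); m=red(sd,(325,360,165,225)); v,u=np.where(m); print("side red",[(a,b) for a,b in zip(u,v)])
E
```

```text
bar [[ 0.5288 -0.1201  0.05  ]
 [ 0.6104 -0.1252  0.05  ]
 [ 0.5679 -0.1225  0.05  ]]
yaw -3.6028560784300163
base [[0.5305 0.0612 0.012 ]
 [0.5379 0.161  0.012 ]
 [0.6238 0.0489 0.012 ]
 [0.6354 0.1677 0.012 ]] -4.236592719454985 -5.54658541565149
red 351 416 142 147
351 144.0; 357 144.0; 363 144.0; 369 144.0; 375 144.0; 381 144.5; 387 144.5; 393 144.5; 399 145.5; 405 145.5; 411 145.5; 
hinge [0.5797 0.0249 0.05  ] bar pred [ 0.5703 -0.1248  0.05  ]
0.4 [[304.5908 146.636 ]] [[434.2658 256.9937]] [[343.9522 185.0785]]
0.5 [[309.522 146.761]] [[433.2078 256.44  ]] [[344.0787 183.2197]]
0.6 [[315.9378 146.892 ]] [[431.7559 255.8921]] [[344.1996 181.6176]]
0.7 [[323.8778 147.0282]] [[429.9195 255.3563]] [[344.3137 180.292 ]]
0.8 [[333.3454 147.1687]] [[427.7129 254.839 ]] [[344.4198 179.2612]]
0.9 [[344.2981 147.3123]] [[425.1558 254.3464]] [[344.5168 178.5413]]
1.0 [[356.6394 147.4576]] [[422.2734 253.8846]] [[344.6034 178.1462]]
1.1 [[370.2134 147.6029]] [[419.0958 253.4596]] [[344.6785 178.087 ]]
top red [(np.int64(419), np.int64(255)), (np.int64(420), np.int64(255)), (np.int64(395), np.int64(256)), (np.int64(396), np.int64(256)), (np.int64(397), np.int64(256)), (np.int64(394), np.int64(257)), (np.int64(395), np.int64(257)), (np.int64(396), np.int64(257)), (np.int64(397), np.int64(257)), (np.int64(398), np.int64(257)), (np.int64(399), np.int64(257))]
side red [(np.int64(344), np.int64(183)), (np.int64(344), np.int64(184)), (np.int64(343), np.int64(209)), (np.int64(343), np.int64(210)), (np.int64(343), np.int64(211)), (np.int64(343), np.int64(212)), (np.int64(343), np.int64(213))]
```

Emit:
{"fn": "play_rows", "kwargs": {"linear": [[-0.008,-0.039,0],[-0.009,-0.0395,0],[0,0,0],[0,0,0]], "turn": [0,0,0,0], "hand": 0.045}}

```text
time: 9.93
tool_pos: [0.569, -0.124, 0.2109]
tool_rot: [-0.0, 0.031, 1.0, 0.0]
contact_force: [0.2, -0.7, 0.5]
gripper_width: 0.528
grasp_force: 0.0
```

Run:
```python
from ang import *
s=state();print(s["time"],s["tool_pos"],s["gripper_width"])
C=cam("wrist"); img=grab_frame("wrist"); save("w6.png",img)
x,y=feeder(np.radians(-3.6)); H=seat-.1*y; H[2]=.05
def tip(t): return H-.061*x-.088*np.cos(t)*y+np.array([0,0,.088*np.sin(t)])
for t in np.arange(.5,1.11,.1): print(round(t,1),proj(C,tip(t)))
print("hinge",proj(C,H-.061*x),"bar",proj(C,H-.15*y))
h=cv2.cvtColor(img,cv2.COLOR_RGB2HSV);m=((h[...,0]<8)|(h[...,0]>172))&(h[...,1]>150)&(h[...,2]>70); m[250:]=0; m[:90]=0
v,u=np.where(m); k=(u>320); u=u[k];v=v[k]; print("red",u.min(),u.max(),v.min(),v.max())
for col in range(u.min(),u.max()+1,8): print(col,v[u==col].mean(),end="; ")
for r in trace("wrist","gate_bar")[:1]: print(r["p"],r["location"])
```

```text
9.925 [ 0.569  -0.124   0.2109] 0.527533849697215
0.5 [[422.3028 164.5373]]
0.6 [[432.1274 165.2353]]
0.7 [[443.3992 165.9364]]
0.8 [[456.0493 166.6293]]
0.9 [[469.9564 167.3012]]
1.0 [[484.9416 167.9382]]
1.1 [[500.7678 168.5253]]
hinge [[499.7335 161.8479]] bar [[319.9349 232.3134]]
red 476 510 160 165
476 163.5; 484 163.5; 492 161.5; 500 162.0; 508 162.0; 0.94 [425.2, 227.9]
```

View pics/w6.png

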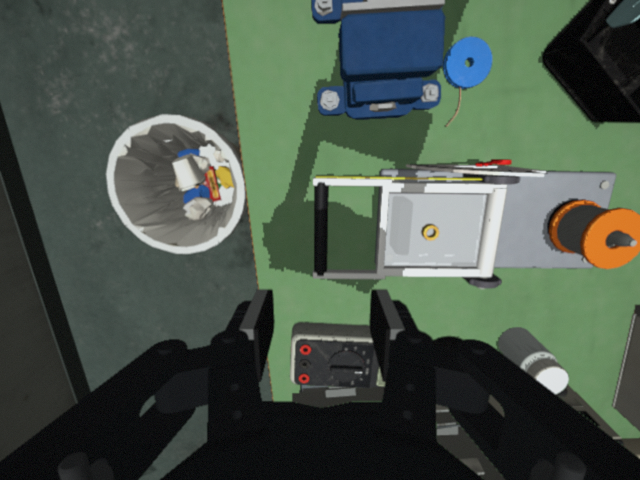

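Both views agree: tip at (476,163) now and (351,144) before, giving a pointer angle of about 0.945 rad. The bar, at column 320, lies directly under the TCP. I descend and grip.

Emit:
{"fn": "play_rows", "kwargs": {"linear": [[0,0,-0.05],[0,0,-0.05],[0,0,-0.035],[0,0,-0.022],[0,0,-0.004],[0,0,0]], "turn": [0,0,0,0,0,0]}}

```text
time: 10.78
tool_pos: [0.5695, -0.1242, 0.0506]
tool_rot: [0.0, 0.031, 1.0, -0.0]
contact_force: [-0.3, 0.6, -0.1]
gripper_width: 0.532
grasp_force: 0.0
```

Emit:
{"fn": "play_rows", "kwargs": {"linear": [[0,0,0],[0,0,0],[0,0,0],[0,0,0],[0,0,0],[0,0,0]], "turn": [0,0,0,0,0,0], "hand": 0.0}}

```text
time: 11.52
tool_pos: [0.5699, -0.125, 0.0516]
tool_rot: [0.001, 0.032, 0.999, -0.0]
contact_force: [-0.6, 0.3, 5.8]
gripper_width: 0.117
grasp_force: 58.6
```

Emit:
{"fn": "play_rows", "kwargs": {"linear": [[0,0.001,0.0177],[0.0002,0.0031,0.0174],[0.0003,0.0051,0.0169],[0.0004,0.0072,0.0163],[0.0006,0.009,0.0152],[0.0007,0.0107,0.0141],[0.0008,0.0123,0.0127],[0.0009,0.0137,0.0112]], "turn": [0,0,0,0,0,0,0,0]}}

```text
time: 12.52
tool_pos: [0.5742, -0.0663, 0.1753]
tool_rot: [0.002, 0.032, 0.999, -0.005]
contact_force: [-1.8, -9.9, 7.1]
gripper_width: 0.109
grasp_force: 58.4
```

Emit:
{"fn": "play_rows", "kwargs": {"linear": [[0,0,0],[0,0,0]], "turn": [0,0]}}

```text
time: 12.78
tool_pos: [0.5743, -0.0659, 0.1759]
tool_rot: [0.002, 0.032, 0.999, -0.004]
contact_force: [-3.8, -9.4, 11.9]
gripper_width: 0.113
grasp_force: 59.3
```

Run:
```python
from ang import *
s=state();print(s["time"],s["tool_pos"],s["contact_force"],s["gripper_width"],s["grasp_force"])
C=cam("wrist"); save("w7.png",grab_frame("wrist"))
x,y=feeder(np.radians(-3.6)); H=seat-.1*y; H[2]=.05
p=np.array(s["tool_pos"])-H; print("angle",np.arctan2(p[2],-p@y),np.hypot(p[2],p@y))
for t in(.8,.9,1.0): print(t,proj(C,H-.061*x-.088*np.cos(t)*y+[0,0,.088*np.sin(t)]),proj(C,H-.045*x-.15*np.cos(t)*y+[0,0,.15*np.sin(t)]))
```

```text
12.775 [ 0.5743 -0.0659  0.1759] [-3.7651 -9.391  11.9361] 0.11305104872079477 59.28791105747223
angle 0.9451525282286315 0.1553303276755829
0.8 [[375.9689 167.0687]] [[289.2319 212.5117]]
0.9 [[390.1393 167.9124]] [[314.7558 217.5922]]
1.0 [[405.9827 168.7135]] [[346.4959 222.7306]]
```

View pics/w7.png

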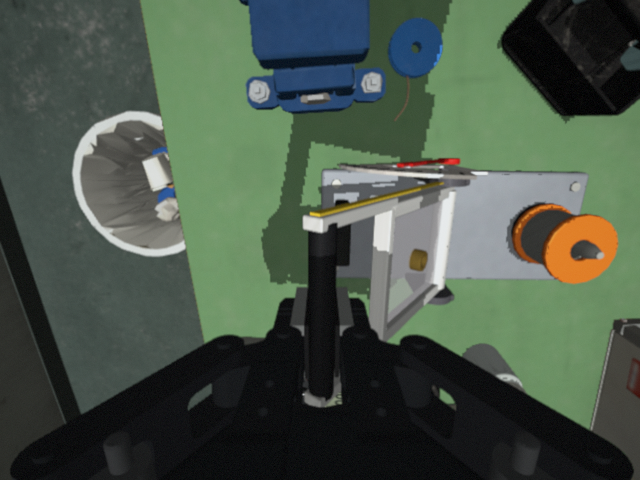

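The pointer tip is at (399,163) and the bar axis at about (322,238). The stripe runs from (312,213) to (440,184). I check the bar's angle from this picture.

Run:
```python
from ang import *
img=cv2.imread("pics/w7.png"); g=img.max(2)
for r in(235,245,260,275): 
    c=np.where(g[r,295:350]<70)[0]+295; print(r,c.min(),c.max(),end=" | ")
h=cv2.cvtColor(img,cv2.COLOR_BGR2HSV); m=(h[...,0]>20)&(h[...,0]<32)&(h[...,1]>150)&(h[...,2]>100); m[:175]=0;m[225:]=0;m[:,:295]=0;m[:,460:]=0
v,u=np.where(m); print("\nyellow",u.min(),v[u==u.min()].mean(),u.max(),v[u==u.max()].mean())
k=red(img[:,:,::-1].copy(),(340,470,150,185)); v,u=np.where(k); print("red",u.min(),v[u==u.min()].mean(),u.max())
C=cam("wrist"); x,y=feeder(np.radians(-3.6)); H=seat-.1*y; H[2]=.05
for t in np.arange(.8,1.11,.05): print(round(t,2),"tip",proj(C,H-.061*x-.088*np.cos(t)*y+[0,0,.088*np.sin(t)]),[proj(C,H+a*x-.15*np.cos(t)*y+[0,0,.15*np.sin(t)])[0] for a in(-.035,-.02)])
print("hinge",proj(C,H-.045*x),state()["tool_pos"])
```

```text
235 308 349 | 245 308 349 | 260 308 349 | 275 308 336 | 
yellow 310 213.0 442 183.0
red 397 164.0 459
0.8 tip [[376.1079 167.1091]] [array([290.0049, 234.9717]), array([290.9153, 266.9149])]
0.85 tip [[382.9794 167.5344]] [array([301.796 , 238.2231]), array([302.3827, 271.1451])]
0.9 tip [[390.2898 167.9515]] [array([315.0591, 241.5127]), array([315.2521, 275.4142])]
0.95 tip [[398.0199 168.3578]] [array([329.8298, 244.8149]), array([329.5531, 279.6883])]
1.0 tip [[406.1453 168.7509]] [array([346.1211, 248.0996]), array([345.294 , 283.9278])]
1.05 tip [[414.6359 169.128 ]] [array([363.9183, 251.3321]), array([362.4567, 288.0876])]
1.1 tip [[423.4561 169.4866]] [array([383.1734, 254.4737]), array([380.9926, 292.1177])]
hinge [[445.2489 183.1354]] [ 0.5742 -0.066   0.1758]
```

Pointer reads about 0.944 rad and the gate 0.92–0.945, within tolerance. A tiny nudge up, then settle.

Emit:
{"fn": "play_rows", "kwargs": {"linear": [[0,0.001,0.0005],[0,0,0],[0,0,0],[0,0,0]], "turn": [0,0,0,0]}}

```text
time: 13.32
tool_pos: [0.5743, -0.0653, 0.1763]
tool_rot: [0.002, 0.032, 0.999, -0.004]
contact_force: [-3.5, -10.3, 11.2]
gripper_width: 0.117
grasp_force: 59.2
```

Run:
```python
from plant import *
s=state();print(s["tool_pos"],s["grasp_force"],s["contact_force"])
print(job_done())
```

```text
[ 0.5742896  -0.06529436  0.17633341] 59.1938853263855 [ -3.49427801 -10.25282025  11.15007118]
the job is handed in; nothing more can be done
None
```

I handed the job in at about 13 s of the 54 s, with no verdict returned: the reel is seated on the spindle and released, and the gate is held by its bar at about 0.93–0.95 rad against the pointer's measured 0.945 rad (tolerance 0.08).

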